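# Return the reagent containers to their home dishes

### The arm

A 6-joint arm with a two-finger parallel gripper is mounted at the origin on a cart in front of the work surface, level with it; the furniture and walls round the work are solid. World frame = base frame: x ahead of the robot, y to its left, z up, the work surface at z = 0. Lengths are in m, angles in rad, forces in N, time in s.
With the tool pointing down it reaches from about 0.25 to 0.725 m from the base axis. Payload 4 kg.
Tool frame: the origin (TCP) lies between the finger pads; the fingertips stand 17 mm ahead of it and the grasp point (between the pads) lies 2 mm behind it; z points along the fingers, y is the direction in which the jaws open and shut (so a half turn about z gives the same grasp; the last joint's range is limited). The gripper opens to 85 mm and grips with 20 to 120 N. Pads are 22 mm wide; open, the fingers measure 114 mm over their backs; the gripper's body (76 mm by 85 mm) begins 54 mm behind the grasp point. The pads swing forward as they close: fully open they stand 13 mm farther back than shut.
Start: joints at [-1.304, 0.241, 0.005, 1.335, 0, 1.571], TCP at [0.132, -0.482, 0.248] pointing down, gripper open.
Joint ranges: [-2.72, 2.72], [-1.05, 1.87], [-1.09, 1.28], [-1.99, 2.15], [-1.42, 1.44], [-3.14, 3.14]. Speed limits (rad/s): [2.79, 2.79, 3.14, 3.14, 3.14, 3.14].

### API

Orientations are given as a unit quaternion [x, y, z, w].
In Python, from workcell import readout, viewer, order gives the robot as it stands. The module is installed in compiled form; this text tells all that it offers.
- The arm moves only by the shell command python3 -m crank 'ROWS'. ROWS is text: rows parted by semicolons, each of 7 numbers parted by spaces: the shift along the tool's x, y, z in m, then the turn, a rotation vector about the tool's x, y, z in rad, then the gripper's target within -1 to 1 (shut at 1, half-way at 0, fully open at -1). A call has 1 to 20 rows; each row shifts and turns the pose as measured when the row begins, along the tool's axes as they then stand; what a row does not reach is not made up. A row lasts 1/12 s, in which the tool goes at most 41.7 mm and 7.16 degrees, less where a joint would pass 70% of its speed; a pose out of reach is approached as far as the arm can. A call with a gripper value outside its range is refused whole. The fingers move at their own pace and stop on an object; the grip force is fixed at half the most. Time passes only in rows, so rows that do not move let the fingers close. It gives the time, the measured TCP pose, the force and the opening at its end, in the units of the state.
- readout.get_obs(): the state, without advancing time (a new reading comes with each control period).
- viewer.camera(name): name is "scene" or "top"; returns the picture (480x640x3 uint8, red, green, blue); there is no depth.
- viewer.calibration(name): a dict with "fx", "fy", "cx", "cy" (pixels), "D" ([k1, k2, p1, p2, k3] as OpenCV has them; the pictures are not rectified), "eye" and "rotation" of the camera in the world. Camera axes: x right, y down, z forward; pixel columns grow to the right and rows downward; lengths in m; the calibration is good to about 2 mm. A picture is of the moment at which its call begins. calibration takes no time and is no camera call.
- order.job_done(): hands the job in, once; it reports no verdict.
The state is a dict: "clock": time; "joint_pos": joint angles; "joint_vel": joint speeds; "tau": joint torques, N m; "eef_pos": TCP position; "tool_rot": TCP orientation; "ft_force": force on the tool from outside, world axes, zero at the start; "ft_torque": the same for the moment, N m; "grip_width": finger opening in m.
Only numpy, scipy, OpenCV 4.12 (cv2) and the standard library are available. Lean on these libraries where they do the work, as an engineer would, in place of code of your own. Each camera call takes 0.05 s, during which the arm holds its last target. There are 200 camera calls.

### The job

Put the reagent station back in order, each container in its own home: the blue-capped vial in the small dish with the blue rim, the brown vial in the small dish with the brown rim, the stoppered flask in the large dish with the red rim, and the white box in the rectangular tray with the black rim, its long side along the tray's long side. Each must stand upright and flat on the floor of its dish, inside the rim; keep the containers upright all the while, and leave the glass beaker and the stoppered glass bottle beside them where they are.

Things in the scene. Friction and masses are not known exactly. Their poses are not given: they have to be found in the camera images.
- blue_vial_mid (a point): screw-cap vial, clear glass with pale contents and a BLUE cap, standing upright on the mat, loose; 25 mm diameter, 60 mm tall, about 30 g, smooth all the way up (cap included): grip it anywhere across its diameter. This point: its centre, 30 mm above its underside; z is up along its axis.
- brown_vial_mid (a point): screw-cap vial, BROWN glass with a BLACK cap, standing upright on the mat, loose; 25 mm diameter, 60 mm tall, about 30 g, smooth all the way up (cap included): grip it anywhere across its diameter. This point: its centre, 30 mm above its underside; z is up along its axis.
- flask_mid (a point): small conical glass flask with a red stopper, standing upright on the mat, loose; base 75 mm diameter, 114 mm tall, about 140 g. It narrows upward; its top 20 mm (94 to 114 mm above its underside: neck and stopper) is about 27 mm wide and is the place to grip it. This point: on its axis, 57 mm above its underside; z is up.
- white_box_mid (a point): white plastic reagent box with a closed lid that is fixed on, standing upright on the mat, loose; 77 mm along its x, 62 mm along its y, 75 mm tall, about 120 g; grip it across the 62 mm. This point: its centre, 37.5 mm above its underside; z is up.
- blue_dish: round shallow dish, fixed on the grey-green bench mat (2 mm thick, the top of the work area), pale floor, BLUE rim; inside diameter 46 mm, rim 3 mm thick and 9 mm high above the mat, floor 3 mm above the mat. Origin: centre of its underside, on the mat; z is up. Home of the blue-capped vial.
- brown_dish: round shallow dish, fixed on the grey-green bench mat (2 mm thick, the top of the work area), pale floor, BROWN rim; inside diameter 46 mm, rim 3 mm thick and 9 mm high above the mat, floor 3 mm above the mat. Origin: centre of its underside, on the mat; z is up. Home of the brown vial.
- red_dish: round shallow dish, fixed on the grey-green bench mat (2 mm thick, the top of the work area), pale floor, RED rim; inside diameter 96 mm, rim 3 mm thick and 9 mm high above the mat, floor 3 mm above the mat. Origin: centre of its underside, on the mat; z is up. Home of the conical flask.
- box_tray: rectangular shallow tray, fixed on the grey-green bench mat (2 mm thick, the top of the work area), black rim, pale floor; inside 95 mm along its x and 80 mm along its y, rim 3 mm thick and 9 mm high above the mat, floor 3 mm above the mat. Origin: centre of its underside, on the mat; z is up. Home of the white box, whose x goes along the tray's x (either way round).
- beaker_mid (a point): empty glass beaker, 78 mm wide with its spout, 92 mm tall, standing loose to the left of the work: not to be moved. This point: its centre, 46 mm above its underside.
- bottle_mid (a point): clear glass bottle with a pointed glass stopper, 59 mm diameter, 140 mm tall, standing loose to the right of the work: not to be moved. This point: its centre, 70 mm above its underside.
Mind the look-alikes: they are no part of the job. What is shaped like the part that bears white_box_mid but pink is not meant.

How it is judged:
At the end, for the whole second after the job is handed in: Each of the four containers stands at rest in its own dish or tray: its centre within 13 mm of the dish's centre (horizontally), its underside within 3 mm of the dish's floor, upright within 0.1 rad; the box's long side within 0.35 rad of the tray's, either way round (horizontal distance between blue_vial_mid and blue_dish below 0.013 m and z of blue_vial_mid in the frame of blue_dish below 0.036 m and angle between each of blue_vial_mid, brown_vial_mid, flask_mid, white_box_mid's own z axis and vertical below 0.1 rad and linear speed of each of blue_vial, brown_vial, flask, white_box below 0.02 m/s and horizontal distance between brown_vial_mid and brown_dish below 0.013 m and z of brown_vial_mid in the frame of brown_dish below 0.036 m and horizontal distance between flask_mid and red_dish below 0.013 m and z of flask_mid in the frame of red_dish below 0.063 m and horizontal distance between white_box_mid and box_tray below 0.013 m and z of white_box_mid in the frame of box_tray below 0.0435 m and angle between the x axis of white_box_mid and the x axis of box_tray, either way round below 0.35 rad); the robot touches nothing.
It fails at once if the glass beaker or the stoppered bottle is shifted by more than 30 mm (distance of any of beaker_mid, bottle_mid from where it was at the start of the episode above 0.03 m).
It fails at once if one of the four containers is tipped by more than 40 degrees (angle between any of blue_vial_mid, brown_vial_mid, flask_mid, white_box_mid's own z axis and vertical above 0.7 rad).
It also fails if it takes over 115 s, if anything falls off the work surface, if the arm or the gripper's body presses on something with over 40 N, if the wrist force passes 120 N, or if a joint passes its speed limit or range.

## Working session

There is one attempt and no reset: what is moved stays moved. The work goes in short steps, Python scripts to look and compute and a shell command to move; the robot and the scene stay as the last step left them, time stands still between calls to the robot, and variables do not carry over. Pictures are saved under pics/ and viewed, about 12 in all and at most 16, crops included, and the job is handed in when it is done.

```bash
mkdir -p pics
python3 - <<'E'
from workcell import readout, viewer
import cv2
for n in("scene","top"):
    c=viewer.calibration(n);print(n,c)
    cv2.imwrite(f"pics/{n}0.png",viewer.camera(n)[:,:,::-1])
o=readout.get_obs();print(o)
E
```

```text
scene {'fx': 521.3247798735862, 'fy': 521.3247798735862, 'cx': 313.01270464467046, 'cy': 230.88950671122828, 'D': array([0.03891038, 0.        , 0.        , 0.        , 0.        ]), 'eye': array([-0.36266891, -0.65189336,  0.9274905 ]), 'rotation': array([ 0.8033339 , -0.40137171,  0.20246543, -0.39059332])}
top {'fx': 576.5808414575066, 'fy': 576.5808414575066, 'cx': 309.0225508012419, 'cy': 240.78688499826353, 'D': array([-0.02289138,  0.        ,  0.        ,  0.        ,  0.        ]), 'eye': array([0.36952309, 0.01434727, 1.64525487]), 'rotation': array([-0.7049539 ,  0.70783698, -0.03101384,  0.03232567])}
{'clock': 0.1, 'joint_pos': array([-1.30400706e+00,  2.41350279e-01,  3.83442450e-03,  1.33518612e+00,
       -5.33446661e-06,  1.57077529e+00]), 'joint_vel': array([ 0.00031786, -0.00246746,  0.00151267, -0.00117512, -0.0007681 ,
       -0.00105813]), 'tau': array([ 7.91259504e-05, -3.73138368e+01,  2.53010076e+01,  1.08878966e-02,
       -3.15857096e-05, -1.95521602e-05]), 'eef_pos': array([ 0.13167403, -0.48179081,  0.24748627]), 'tool_rot': array([ 9.91114272e-01,  1.33009746e-01, -1.29358708e-04, -9.44006610e-04]), 'ft_force': array([-1.09409125, -0.42520892, -0.21620736]), 'ft_torque': array([-0.08217593, -0.01078815, -0.00450513]), 'grip_width': 0.08558930857466851}
```

View pics/scene0.png

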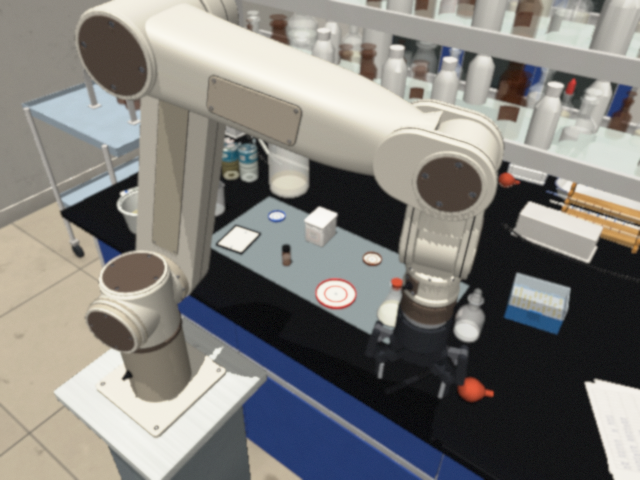

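View pics/top0.png

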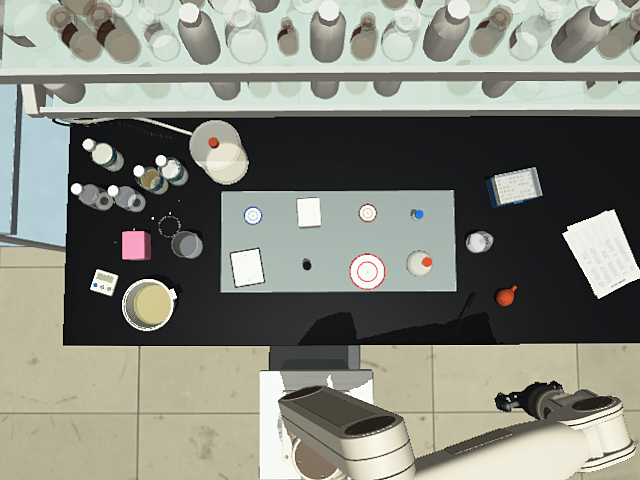

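The top view shows the mat with everything on it: white box (309,212) against the pink look-alike (136,245), blue vial (418,214), brown vial (307,265; other brown bottles are off the mat), and flask (427,262). The red bulb at (505,297) isn't the flask. The dishes are blue (253,215), brown (368,213), red (367,272) and tray (247,267). I'll check the choice in one close crop.

```bash
cat > h.py <<'E'
import cv2,numpy as np
from scipy.spatial.transform import Rotation as R
from workcell import readout, viewer
def proj(name,P):
    c=viewer.calibration(name);K=np.array([[c['fx'],0,c['cx']],[0,c['fy'],c['cy']],[0,0,1]])
    Rw=R.from_quat(c['rotation']).as_matrix().T
    return cv2.projectPoints(np.atleast_2d(np.float64(P)),cv2.Rodrigues(Rw)[0],-Rw@c['eye'],K,c['D'])[0][:,0]
def at(name,uv,z):
    c=viewer.calibration(name);K=np.array([[c['fx'],0,c['cx']],[0,c['fy'],c['cy']],[0,0,1]])
    n=cv2.undistortPoints(np.float64(np.atleast_2d(uv))[:,None],K,c['D'])[:,0]
    d=R.from_quat(c['rotation']).apply(np.c_[n,np.ones(len(n))])
    return c['eye']+d*((z-c['eye'][2])/d[:,2:])
def crop(name,out,x0,y0,w,h,s):
    im=viewer.camera(name)[y0:y0+h,x0:x0+w,::-1]
    cv2.imwrite(out,cv2.resize(im,None,fx=s,fy=s,interpolation=cv2.INTER_CUBIC))
E
python3 - <<'E'
from h import *
crop("top","pics/c1.png",215,180,260,125,3)
print(at("top",[[221,190],[454,190],[221,291],[456,291]],0.002).round(3))
E
```

```text
[[ 0.665  0.271  0.002]
 [ 0.663 -0.402  0.002]
 [ 0.375  0.268  0.002]
 [ 0.372 -0.4    0.002]]
```

View pics/c1.png

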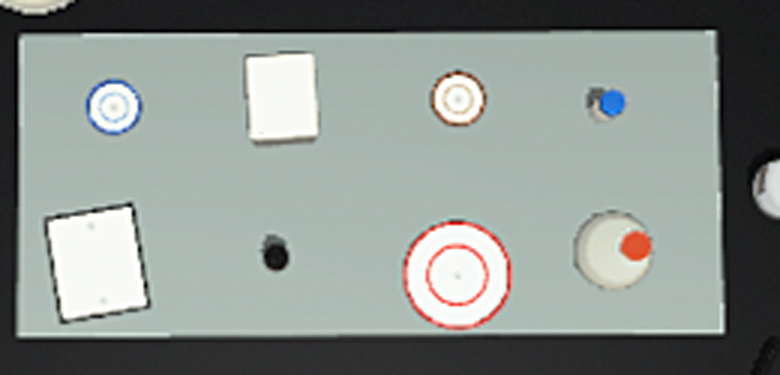

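Crop (3x): white box at (282,98) with its top visible, black-capped brown vial at (275,257), blue cap at (612,102), and red stopper at (636,246). The four dishes have clear rims, and nothing on the mat looks ambiguous. Next I measure sub-pixel centres by colour.

```bash
cat > meas.py <<'E'
from h import *
def meas():
    im=viewer.camera("top").astype(np.uint8); hsv=cv2.cvtColor(im,cv2.COLOR_RGB2HSV).astype(int)
    H,S,V=hsv[...,0],hsv[...,1],hsv[...,2]; red=(H<15)|(H>170); blue=(H>95)&(H<130)
    out={}
    def blob(nm,m,box,z,rect=False,hull=True):
        x0,y0,x1,y1=box; mm=np.zeros(m.shape,np.uint8); mm[y0:y1,x0:x1]=m[y0:y1,x0:x1]
        n,l,st,ce=cv2.connectedComponentsWithStats(mm); 
        if n<2: print(nm,"none");return
        i=1+st[1:,4].argmax(); pts=np.argwhere(l==i)[:,::-1].astype(np.float32)
        if rect:
            r=cv2.minAreaRect(pts); c=r[0]; w=at("top",cv2.boxPoints(r),z)[:,:2]
            a,b=w[1]-w[0],w[2]-w[1]; L=a if np.linalg.norm(a)>np.linalg.norm(b) else b
            print(nm,np.array(c).round(1),at("top",c,z)[0].round(4),"dims",np.linalg.norm(a).round(4),np.linalg.norm(b).round(4),"long dir deg",np.degrees(np.arctan2(L[1],L[0])).round(1))
        else:
            if hull: mo=cv2.moments(cv2.convexHull(pts)); c=(mo['m10']/mo['m00'],mo['m01']/mo['m00'])
            else: c=pts.mean(0)
            print(nm,np.array(c).round(1),at("top",c,z)[0].round(4),len(pts))
    dk=V<80
    blob("bluecap",blue&(S>140),(395,195,445,230),.062)
    blob("browncap",V<60,(285,245,330,285),.062)
    blob("stopper",red&(S>130),(400,240,445,290),.116)
    blob("box",(V>225)&(S<20),(285,190,335,232),.077,True)
    blob("bluedish",blue&(S>60),(235,195,275,235),.011)
    blob("browndish",(S>60)&(H<25),(350,195,386,232),.011)
    blob("reddish",red&(S>80),(345,245,390,295),.011)
    blob("tray",(V<110),(225,243,270,290),.011,True)
if __name__=="__main__": meas()
E
python3 meas.py
```

```text
bluecap [418.6 213.8] [ 0.5856 -0.2868  0.062 ] 53
browncap [306.6 265.2] [0.4445 0.0239 0.062 ] 52
stopper [426.5 261.5] [ 0.4503 -0.295   0.116 ] 72
box [309.  211.5] [0.5911 0.0167 0.077 ] dims 0.0605 0.0747 long dir deg 179.7
bluedish [252.2 215.2] [0.5905 0.1792 0.011 ] 82
browndish [367.4 212.4] [ 0.5971 -0.1501  0.011 ] 63
reddish [367.2 271.4] [ 0.4287 -0.1472  0.011 ] 154
tray [244.3 252.4] [0.4841 0.2012 0.011 ] dims 0.0855 0.0177 long dir deg -80.4
```

```bash
python3 - <<'E'
from h import *
print("tray",at("top",[246.9,267.25],.011).round(4),"flask base",at("top",[418.7,262.9],.008).round(4),"bottle",at("top",[479,242],.07).round(3))
im=viewer.camera("top")
g=lambda c,z:at("top",(np.array(c)+.5)/3-.5+[215,180],z)[:,:2].round(3).tolist()
print("traycorners",g([[45,217],[133,203],[149,308],[60,323]],.011)); print("boxcorners",g([[246,55],[316,52],[319,137],[250,137]],.077))
E
python3 -m crank '0 0 0 0 0 .089 -1;0 0 0 0 0 .089 -1;0 0 0 0 0 .089 -1;.0325 -.0139 0 0 0 0 -1;.0325 -.0139 0 0 0 0 -1;.0325 -.0139 0 0 0 0 -1;.0325 -.0139 0 0 0 0 -1;.0325 -.0139 0 0 0 0 -1;.0325 -.0139 0 0 0 0 -1;.0325 -.0139 0 0 0 0 -1'; python3 -c "
from workcell import readout as r;print(r.get_obs()['joint_pos'])"
```

```text
tray [[0.4418 0.1935 0.011 ]] flask base [[ 0.4522 -0.2944  0.008 ]] bottle [[ 0.506 -0.45   0.07 ]]
traycorners [[0.485, 0.243], [0.498, 0.159], [0.399, 0.144], [0.385, 0.228]]
boxcorners [[0.629, 0.05], [0.631, -0.014], [0.553, -0.016], [0.553, 0.047]]
clock: 1.08
eef_pos: [0.3625, -0.3887, 0.246]
tool_rot: [1.0, -0.016, -0.002, -0.001]
ft_force: [-0.7, -0.5, -0.0]
grip_width: 0.0856
[-8.19304903e-01  3.06909698e-01  8.83077558e-02  1.35562656e+00
 -1.67915869e-03  2.35424731e+00]
```

```bash
python3 -m crank '0 0 0 0 0 -.122 -1;0 0 0 0 0 -.122 -1;0 0 0 0 0 -.122 -1;0 0 0 0 0 -.122 -1;0 0 0 0 0 -.122 -1;0 0 0 0 0 -.122 -1;0 0 0 0 0 -.122 -1;0 0 0 0 0 -.122 -1;0 0 0 0 0 -.122 -1;0 0 0 0 0 -.122 -1;0 0 0 0 0 -.122 -1;0 0 0 0 0 -.122 -1;0 0 0 0 0 -.122 -1;0 0 0 0 0 -.122 -1;0 0 0 0 0 -.122 -1;0 0 0 0 0 -.122 -1;0 0 0 0 0 -.122 -1;0 0 0 0 0 -.122 -1;0 0 0 0 0 -.122 -1;0 0 0 0 0 -.122 -1'; python3 -m crank '0 0 0 0 0 -.122 -1;0 0 0 0 0 -.122 -1;0 0 0 0 0 -.122 -1;0 0 0 0 0 -.122 -1;0 0 0 0 0 -.122 -1;0 0 0 0 0 -.122 -1;0 0 0 0 0 0 -1'
```

```text
clock: 2.75
eef_pos: [0.371, -0.3814, 0.2406]
tool_rot: [0.329, 0.944, 0.003, -0.005]
ft_force: [-0.3, -0.3, -0.6]
grip_width: 0.0856
clock: 3.33
eef_pos: [0.3704, -0.3808, 0.239]
tool_rot: [-0.041, 0.999, 0.006, -0.005]
ft_force: [-0.2, -0.0, 0.7]
grip_width: 0.0853
```

```bash
cat > go.py <<'E'
import sys; from h import *
# args: x y z psi_deg -> total tool-frame shift after the (small) turn, and rotvec
x,y,z,psi=map(float,sys.argv[1:5]); o=readout.get_obs()
a=np.radians(psi)/2; T=R.from_quat([np.cos(a),np.sin(a),0,0]); C=R.from_quat(o['tool_rot'])
print("turn",(C.inv()*T).as_rotvec().round(3),"shift(after turn)",T.inv().apply(np.array([x,y,z])-o['eef_pos']).round(4),"pos",o['eef_pos'].round(4),"q",o['joint_pos'].round(2),"w",o['grip_width'],"F",o['ft_force'].round(1),"t",o['clock'])
E
python3 go.py .586 -.287 .12 180
```

```text
turn [ 0.012 -0.01   0.082] shift(after turn) [-0.2156  0.0938  0.119 ] pos [ 0.3704 -0.3808  0.239 ] q [-0.8   0.32  0.09  1.35  0.   -0.88] w 0.08530825693904852 F [-0.2 -0.   0.7] t 3.3333
```

```bash
python3 -m crank '0 0 0 .012 -.01 .082 -1;-.027 .0117 0 0 0 0 -1;-.027 .0117 0 0 0 0 -1;-.027 .0117 0 0 0 0 -1;-.027 .0117 0 0 0 0 -1;-.027 .0117 0 0 0 0 -1;-.027 .0117 0 0 0 0 -1;-.027 .0117 0 0 0 0 -1;-.027 .0117 0 0 0 0 -1;0 0 .03 0 0 0 -1;0 0 .03 0 0 0 -1;0 0 .03 0 0 0 -1;0 0 .029 0 0 0 -1;0 0 0 0 0 0 -1'; python3 go.py .586 -.287 .043 180
```

```text
clock: 4.5
eef_pos: [0.6024, -0.2879, 0.1161]
tool_rot: [0.027, 1.0, -0.002, 0.004]
ft_force: [-1.5, 0.5, -1.7]
grip_width: 0.0854
turn [-0.004  0.008 -0.054] shift(after turn) [0.0164 0.0009 0.0731] pos [ 0.6024 -0.2879  0.1161] q [-0.45  0.64  0.28  1.2  -0.   -0.39] w 0.08538455021257464 F [-1.5  0.5 -1.7] t 4.5
```

```bash
python3 -m crank '.0164 .001 0 -.004 .008 -.054 -1;0 0 0 0 0 0 -1;0 0 .03 0 0 0 -1;0 0 .03 0 0 0 -1;0 0 .008 0 0 0 -1;0 0 0 0 0 0 -1'; python3 go.py .586 -.287 .043 180
```

```text
clock: 5.0
eef_pos: [0.5899, -0.2878, 0.053]
tool_rot: [0.006, 1.0, -0.001, 0.004]
ft_force: [-0.4, -0.1, 0.1]
grip_width: 0.0855
turn [-0.003  0.008 -0.012] shift(after turn) [0.0039 0.0008 0.01  ] pos [ 0.5899 -0.2878  0.053 ] q [-0.45  0.67  0.16  1.05  0.   -0.44] w 0.08550964737897361 F [-0.4 -0.1  0.1] t 5.0
```

```bash
python3 -m crank '.004 .001 .01 -.003 .008 -.012 -1;0 0 0 0 0 0 -1;0 0 0 0 0 0 1;0 0 0 0 0 0 1;0 0 0 0 0 0 1;0 0 0 0 0 0 1;0 0 0 0 0 0 1;0 0 0 0 0 0 1;0 0 0 0 0 0 1;0 0 0 0 0 0 1;0 0 0 0 0 0 1'; python3 go.py .586 -.287 .043 180; python3 -c "
from h import *
print(proj('top',[.586,-.287,.05]))
crop('top','pics/g1.png',340,160,160,130,4)"
```

```text
clock: 5.92
eef_pos: [0.5915, -0.2895, 0.0523]
tool_rot: [0.001, 1.0, -0.003, 0.006]
ft_force: [0.2, -0.4, 0.3]
grip_width: 0.0217
turn [-0.006  0.012 -0.002] shift(after turn) [0.0055 0.0025 0.0093] pos [ 0.5915 -0.2895  0.0523] q [-0.46  0.68  0.16  1.04  0.   -0.45] w 0.021725284647168885 F [ 0.2 -0.4  0.3] t 5.9167
[[417.85508495 214.23057429]]
```

View pics/g1.png

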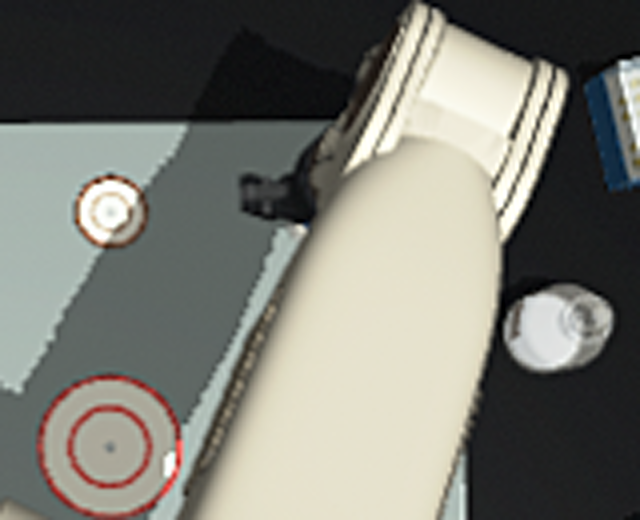

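```bash
python3 -m crank '0 0 0 0 0 0 1;0 0 0 0 0 0 1;0 0 0 0 0 0 1;0 0 0 0 0 0 1'; python3 go.py .586 -.287 .043 180;  python3 -c "
from h import *
print(proj('scene',[.586,-.287,.05]))
crop('scene','pics/g2.png',340,160,150,200,4)"
```

```text
clock: 6.3
eef_pos: [0.5911, -0.2894, 0.0517]
tool_rot: [0.001, 1.0, -0.003, 0.006]
ft_force: [0.7, -0.4, -0.6]
grip_width: 0.0223
turn [-0.005  0.011 -0.002] shift(after turn) [0.0051 0.0024 0.0087] pos [ 0.5911 -0.2894  0.0517] q [-0.46  0.68  0.16  1.04  0.   -0.45] w 0.022262345607973272 F [ 0.7 -0.4 -0.6] t 6.3
[[417.14015542 268.88950503]]
```

View pics/g2.png

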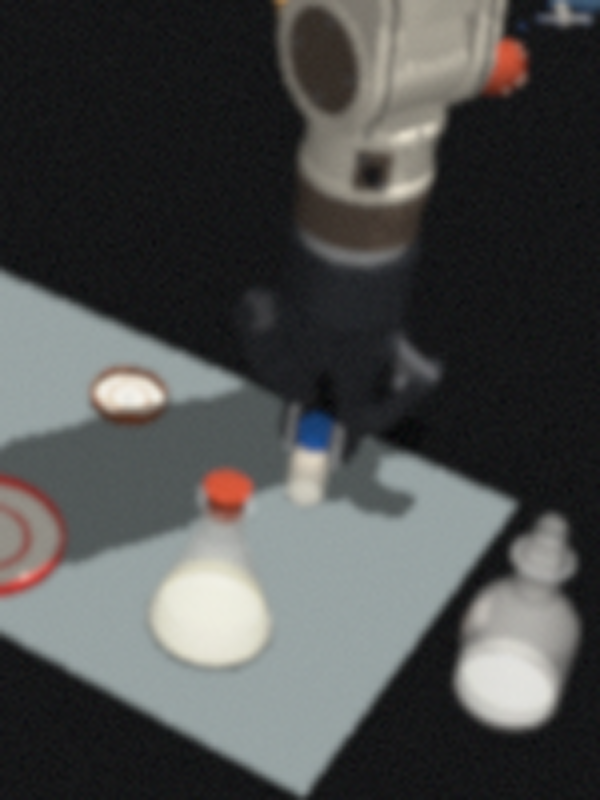

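The vial is between the pads (crop 315,430), held near its cap. The flask and bottle look undisturbed. Lifting.

```bash
python3 -m crank '0 0 -.02 0 0 0 1;0 0 -.03 0 0 0 1;0 0 -.03 0 0 0 1;0 0 -.03 0 0 0 1;0 .01 -.01 0 0 0 1;0 .02 0 0 0 0 1;0 .026 0 0 0 0 1;0 .026 0 0 0 0 1;0 .026 0 0 0 0 1;0 .026 0 0 0 0 1;0 .026 0 0 0 0 1;0 .026 0 0 0 0 1;0 .026 0 0 0 0 1;0 .026 0 0 0 0 1;0 .026 0 0 0 0 1;0 .026 0 0 0 0 1;0 .026 0 0 0 0 1;0 .026 0 0 0 0 1;0 .02 0 0 0 0 1;0 .01 0 0 0 0 1';python3 -m crank '0 .01 0 0 0 0 1;0 .005 0 0 0 0 1'; python3 go.py .5955 .179 .057 180
```

```text
clock: 8.02
eef_pos: [0.5854, 0.1035, 0.1672]
tool_rot: [0.004, 1.0, -0.001, 0.001]
ft_force: [0.1, -0.3, -0.4]
grip_width: 0.0223
clock: 8.18
eef_pos: [0.5845, 0.1211, 0.1662]
tool_rot: [0.002, 1.0, -0.001, 0.001]
ft_force: [0.8, -0.6, -0.1]
grip_width: 0.0218
turn [-0.002  0.001 -0.005] shift(after turn) [-0.011   0.0579  0.1092] pos [0.5845 0.1211 0.1662] q [ 0.21  0.48  0.13  1.22 -0.    0.21] w 0.021838105911816362 F [ 0.8 -0.6 -0.1] t 8.1833
```

```bash
python3 -m crank '-.004 .018 0 0 0 0 1;-.004 .018 0 0 0 0 1;-.003 .014 0 0 0 0 1;0 .006 0 0 0 0 1;0 0 .02 0 0 0 1;0 0 .022 0 0 0 1;0 0 .022 0 0 0 1;0 0 .01 0 0 0 1;0 0 0 0 0 0 1'; python3 go.py .5955 .179 .057 180; python3 -c "
from h import *
crop('scene','pics/g3.png',220,120,150,130,5)"
```

```text
clock: 8.93
eef_pos: [0.5982, 0.1757, 0.0907]
tool_rot: [0.005, 1.0, -0.002, 0.002]
ft_force: [-0.9, -0.5, 0.4]
grip_width: 0.0221
turn [-0.004  0.005 -0.011] shift(after turn) [0.0027 0.0033 0.0337] pos [0.5982 0.1757 0.0907] q [ 0.29  0.58  0.1   1.09 -0.01  0.3 ] w 0.02209017103943946 F [-0.9 -0.5  0.4] t 8.9333
```

View pics/g3.png

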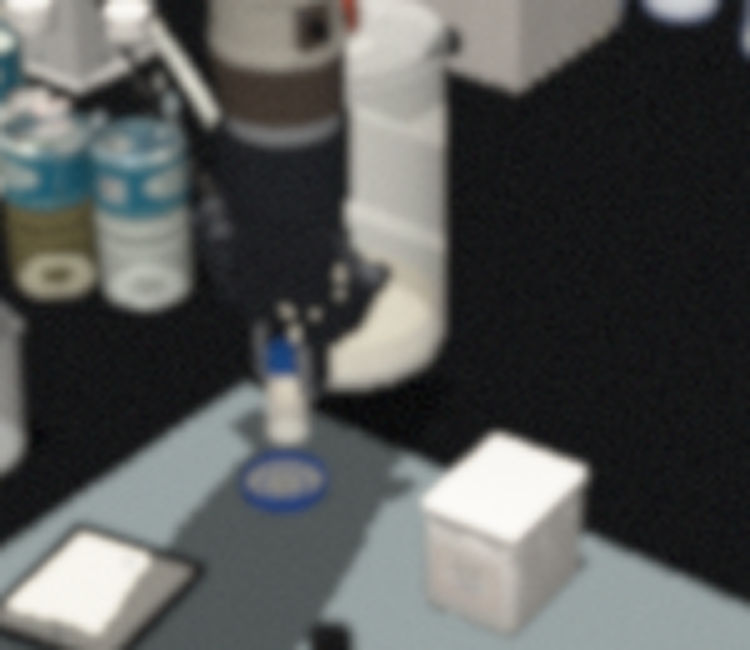

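The vial hangs upright above the blue dish (vial foot about (288,435), dish centre (285,480)). Lowering it.

```bash
python3 -m crank '.003 .003 .012 0 0 0 1;0 0 .01 0 0 0 1;0 0 .006 0 0 0 1;0 0 .004 0 0 0 1'; python3 go.py .5955 .179 .057 180
```

```text
clock: 9.32
eef_pos: [0.5994, 0.1779, 0.0635]
tool_rot: [0.007, 1.0, -0.001, 0.007]
ft_force: [-0.3, -0.5, -0.1]
grip_width: 0.0222
turn [-0.002  0.013 -0.013] shift(after turn) [0.0039 0.0011 0.0065] pos [0.5994 0.1779 0.0635] q [ 0.29  0.61  0.06  1.02 -0.01  0.3 ] w 0.022152455071669058 F [-0.3 -0.5 -0.1] t 9.3167
```

```bash
python3 -m crank '.004 .001 .006 0 .013 0 1;.003 0 .004 0 0 0 1;.002 0 .003 0 0 0 1;0 0 .002 0 0 0 1'; python3 go.py .5955 .179 .056 180
```

```text
clock: 9.65
eef_pos: [0.5944, 0.1791, 0.0544]
tool_rot: [0.007, 1.0, -0.0, 0.005]
ft_force: [-4.2, -1.3, 5.0]
grip_width: 0.0222
turn [-0.001  0.01  -0.015] shift(after turn) [-0.0011 -0.0001 -0.0016] pos [0.5944 0.1791 0.0544] q [ 0.29  0.61  0.04  1.   -0.    0.31] w 0.022248268520816114 F [-4.2 -1.3  5. ] t 9.65
```

```bash
python3 -m crank '0 0 0 0 0 0 0;0 0 0 0 0 0 0;0 0 0 0 0 0 -.5;0 0 0 0 0 0 -.5;0 0 0 0 0 0 -.5;0 0 -.02 0 0 0 -1;0 0 -.03 0 0 0 -1;0 0 -.03 0 0 0 -1;0 0 -.03 0 0 0 -1;0 0 -.02 0 0 0 -1;0 0 0 0 0 0 -1'; python3 go.py .591 .017 .1 182.5;python3 -c "
from h import *
crop('scene','pics/g4.png',200,120,170,140,4)"
```

```text
clock: 10.57
eef_pos: [0.5901, 0.1787, 0.1852]
tool_rot: [0.007, 1.0, -0.002, -0.0]
ft_force: [0.6, 0.1, 0.9]
grip_width: 0.0853
turn [-0.004 -0.    -0.058] shift(after turn) [ 0.0062 -0.1615  0.0852] pos [0.5901 0.1787 0.1852] q [ 0.3   0.5   0.23  1.29 -0.    0.31] w 0.08534682190377732 F [0.6 0.1 0.9] t 10.5667
```

View pics/g4.png

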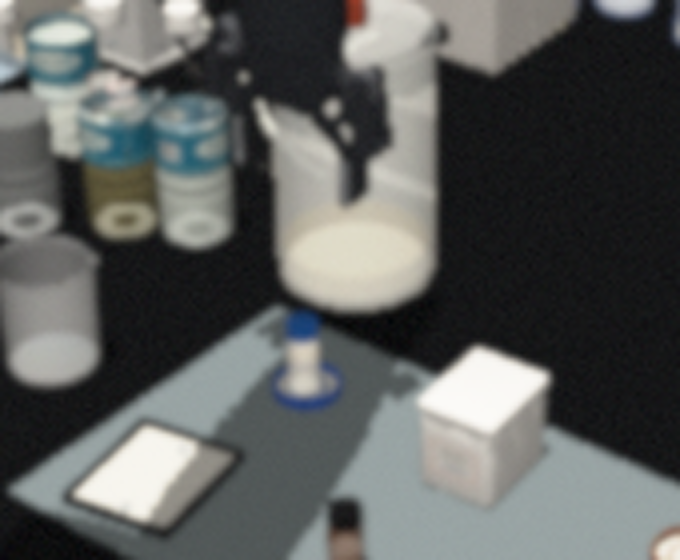

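Blue vial stands upright inside the blue rim (305,355–390). Next is the box.

```bash
python3 -m crank '0 -.01 0 -.004 0 -.05 -1;.001 -.022 0 0 0 0 -1;.001 -.026 0 0 0 0 -1;.001 -.026 0 0 0 0 -1;.001 -.026 0 0 0 0 -1;.001 -.022 0 0 0 0 -1;0 -.012 0 0 0 0 -1;0 -.006 0 0 0 0 -1;0 0 .02 0 0 0 -1;0 0 .02 0 0 0 -1;0 0 .01 0 0 0 -1;0 0 0 0 0 0 -1'; python3 go.py .591 .017 .052 182
```

```text
clock: 11.62
eef_pos: [0.5826, 0.0247, 0.1146]
tool_rot: [-0.022, 1.0, 0.001, -0.012]
ft_force: [-0.3, 0.2, -0.4]
grip_width: 0.0855
turn [ 0.001 -0.023  0.008] shift(after turn) [-0.0081 -0.008   0.0626] pos [0.5826 0.0247 0.1146] q [ 0.04  0.51  0.04  1.13  0.   -0.  ] w 0.08553049469074424 F [-0.3  0.2 -0.4] t 11.6167
```

```bash
python3 -m crank '-.006 -.006 0 0 -.02 .005 -1;-.003 -.003 0 0 0 0 -1;-.002 -.002 0 0 0 0 -1;0 0 0 0 0 0 -1'; python3 go.py .591 .017 .052 182
```

```text
clock: 11.95
eef_pos: [0.5951, 0.0152, 0.1139]
tool_rot: [-0.02, 1.0, 0.001, -0.001]
ft_force: [0.3, -0.3, 0.5]
grip_width: 0.0852
turn [ 0.002 -0.003  0.006] shift(after turn) [0.004  0.002  0.0619] pos [0.5951 0.0152 0.1139] q [ 0.02  0.51  0.05  1.11  0.   -0.02] w 0.08515570307148124 F [ 0.3 -0.3  0.5] t 11.95
```

```bash
python3 -m crank '.003 .002 .012 0 0 0 -1;0 0 .02 0 0 0 -1;0 0 .016 0 0 0 -1;0 0 .008 0 0 0 -1;0 0 .004 0 0 0 -1;0 0 0 0 0 0 -1;0 0 0 0 0 0 1;0 0 0 0 0 0 1;0 0 0 0 0 0 1;0 0 0 0 0 0 1;0 0 0 0 0 0 1;0 0 0 0 0 0 1;0 0 0 0 0 0 1'; python3 go.py .591 .017 .052 182; python3 -c "
from h import *
crop('scene','pics/g5.png',250,130,150,140,4)"
```

```text
clock: 13.03
eef_pos: [0.6011, 0.0176, 0.0628]
tool_rot: [-0.02, 1.0, 0.001, 0.009]
ft_force: [0.8, 0.2, -1.1]
grip_width: 0.0614
turn [0.003 0.018 0.005] shift(after turn) [ 0.0101 -0.0002  0.0108] pos [0.6011 0.0176 0.0628] q [ 0.03  0.56 -0.02  0.97  0.   -0.01] w 0.06135966441574254 F [ 0.8  0.2 -1.1] t 13.0333
```

View pics/g5.png

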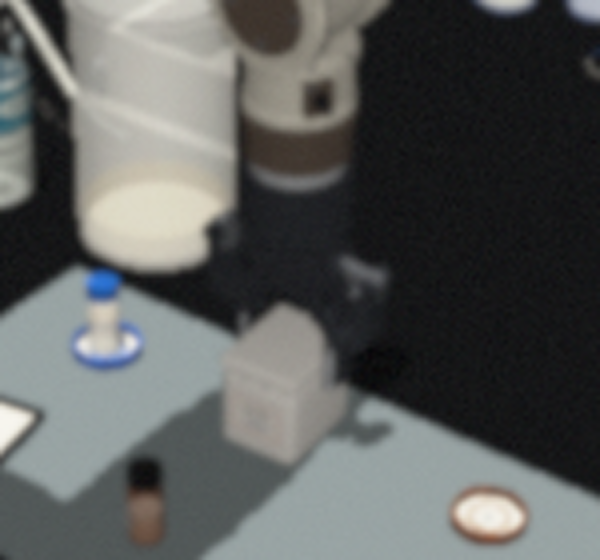

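Fingers are on the box, width 61 mm, held about 10 mm off-centre in x. That's fine, since I account for the offset. Lifting above vial height, then over to the tray.

```bash
python3 -m crank '0 0 0 0 0 0 1;0 0 -.015 0 0 0 1;0 0 -.025 0 0 0 1;0 0 -.025 0 0 0 1;0 0 -.015 0 0 0 1;.005 .005 0 0 0 0 1;.015 .018 0 0 0 -.025 1;.016 .02 0 0 0 -.025 1;.016 .02 0 0 0 -.025 1;.016 .02 0 0 0 -.025 1;.016 .02 0 0 0 0 1;.016 .02 0 0 0 0 1;.015 .018 0 0 0 0 1;.01 .012 0 0 0 0 1;.005 .006 0 0 0 0 1;0 0 0 0 0 0 1'; python3 go.py .452 .1945 .067 188.5
```

```text
clock: 14.42
eef_pos: [0.4369, 0.1664, 0.1321]
tool_rot: [-0.072, 0.997, 0.001, 0.001]
ft_force: [0.0, 0.2, -1.6]
grip_width: 0.0613
turn [ 0.001  0.001 -0.005] shift(after turn) [-0.0191  0.0256  0.0651] pos [0.4369 0.1664 0.1321] q [ 0.36  0.26 -0.28  1.02  0.    0.22] w 0.06134184397144882 F [ 0.   0.2 -1.6] t 14.4167
```

```bash
python3 -m crank '-.008 .01 0 0 0 0 1;-.007 .01 0 0 0 0 1;-.003 .005 .005 0 0 0 1;0 0 .012 0 0 0 1;0 0 .012 0 0 0 1;0 0 .008 0 0 0 1;0 0 0 0 0 0 1'; python3 go.py .452 .1945 .067 188.5; python3 -c "
from h import *
crop('scene','pics/g6.png',180,150,150,140,4)"
```

```text
clock: 15.0
eef_pos: [0.4591, 0.1973, 0.092]
tool_rot: [-0.07, 0.998, 0.001, 0.004]
ft_force: [0.3, -0.0, -0.9]
grip_width: 0.0611
turn [ 0.001  0.007 -0.008] shift(after turn) [ 0.0074 -0.0017  0.025 ] pos [0.4591 0.1973 0.092 ] q [ 0.41  0.36 -0.26  0.94 -0.    0.27] w 0.06109278318490124 F [ 0.3 -0.  -0.9] t 15.0
```

View pics/g6.png

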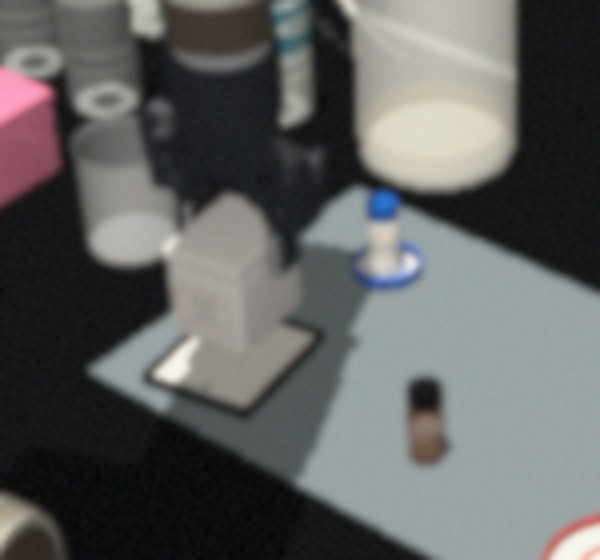

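The box hangs level above the tray, turned to match it (box foot about (235,350), tray centre (235,370)). Correcting x and lowering.

```bash
python3 -m crank '.005 -.001 .006 0 .004 0 1;.005 -.001 .006 0 0 0 1;.002 0 .004 0 0 0 1;.001 0 .002 0 0 0 1;0 0 0 0 0 0 1'; python3 go.py .452 .1945 .067 188.5
```

```text
clock: 15.47
eef_pos: [0.4468, 0.193, 0.0736]
tool_rot: [-0.069, 0.998, 0.001, 0.002]
ft_force: [-0.7, 0.1, -1.8]
grip_width: 0.0612
turn [ 0.002  0.005 -0.01 ] shift(after turn) [-0.0054  0.0007  0.0066] pos [0.4468 0.193  0.0736] q [ 0.41  0.36 -0.32  0.88  0.    0.27] w 0.06120189307861463 F [-0.7  0.1 -1.8] t 15.4667
```

```bash
python3 -m crank '-.003 .001 .001 0 .003 0 1;-.003 0 .002 0 0 0 1;-.001 0 .003 0 0 0 1;0 0 .003 0 0 0 1;0 0 .001 0 0 0 1'; python3 go.py .452 .1945 .067 188.5
```

```text
clock: 15.88
eef_pos: [0.4556, 0.1958, 0.0642]
tool_rot: [-0.069, 0.998, 0.002, 0.002]
ft_force: [0.7, 0.4, -1.8]
grip_width: 0.0612
turn [ 0.003  0.005 -0.01 ] shift(after turn) [ 0.0038 -0.0007 -0.0028] pos [0.4556 0.1958 0.0642] q [ 0.4   0.39 -0.3   0.87  0.    0.27] w 0.061222145829744494 F [ 0.7  0.4 -1.8] t 15.8833
```

```bash
python3 -m crank '.002 -.001 .001 0 .003 0 1;.001 0 .002 0 0 0 1;0 0 .002 0 0 0 1;0 0 .002 0 0 0 1'; python3 go.py .452 .1945 .067 188.5
```

```text
clock: 16.22
eef_pos: [0.4546, 0.1951, 0.0632]
tool_rot: [-0.069, 0.998, 0.002, 0.004]
ft_force: [-5.5, -0.3, 13.8]
grip_width: 0.0613
turn [ 0.004  0.008 -0.01 ] shift(after turn) [ 0.0027 -0.0002 -0.0038] pos [0.4546 0.1951 0.0632] q [ 0.4   0.39 -0.31  0.86  0.    0.27] w 0.06129695104306299 F [-5.5 -0.3 13.8] t 16.2167
```

```bash
python3 -m crank '0 0 0 0 0 0 -.5;0 0 0 0 0 0 -1;0 0 0 0 0 0 -1;0 0 0 0 0 0 -1;0 0 0 0 0 0 -1;0 0 -.015 0 0 0 -1;0 0 -.025 0 0 0 -1;0 0 -.03 0 0 0 -1;0 0 -.02 0 0 0 -1;0 0 0 0 0 0 -1;0 -.015 0 0 0 .03 -1;0 -.025 0 0 0 .03 -1;0 -.025 0 0 0 .03 -1;0 -.025 0 0 0 .03 -1;0 -.02 0 0 0 .02 -1;0 -.02 0 0 0 0 -1;0 -.01 0 0 0 0 -1;0 0 0 0 0 0 -1'; python3 go.py .4445 .0239 .045 180; python3 -c "
from h import *
crop('scene','pics/g7.png',190,150,160,140,4)"
```

```text
clock: 17.72
eef_pos: [0.4597, 0.05, 0.1498]
tool_rot: [0.002, 1.0, 0.002, -0.001]
ft_force: [-0.4, 0.0, -0.4]
grip_width: 0.0853
turn [ 0.003 -0.001 -0.004] shift(after turn) [ 0.0152 -0.0261  0.1048] pos [0.4597 0.05   0.1498] q [ 0.11  0.24 -0.27  1.07  0.    0.11] w 0.08534390603210133 F [-0.4  0.  -0.4] t 17.7167
```

View pics/g7.png

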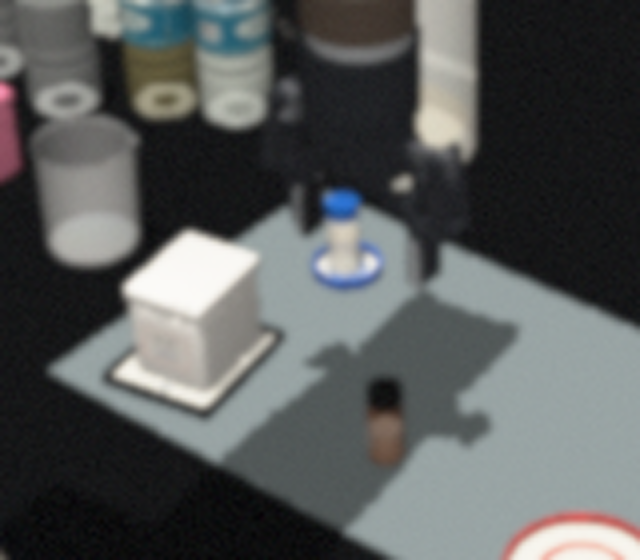

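The box sits flat in the tray (box 195,310; rim visible on the near sides). Next is the brown vial.

```bash
python3 -m crank '.005 -.008 0 0 0 0 -1;.005 -.008 0 0 0 0 -1;.004 -.006 0 0 0 0 -1;.001 -.002 .005 0 0 0 -1;0 0 .015 0 0 0 -1;0 0 .015 0 0 0 -1;0 0 .015 0 0 0 -1;0 0 .008 0 0 0 -1;0 0 0 0 0 0 -1'; python3 go.py .4445 .0239 .045 180
```

```text
clock: 18.52
eef_pos: [0.4427, 0.0284, 0.0889]
tool_rot: [-0.001, 1.0, 0.003, 0.001]
ft_force: [0.1, -0.5, -0.8]
grip_width: 0.0855
turn [0.006 0.001 0.003] shift(after turn) [-0.0018 -0.0045  0.0439] pos [0.4427 0.0284 0.0889] q [ 0.06  0.27 -0.4   0.89  0.01  0.06] w 0.08551537264921397 F [ 0.1 -0.5 -0.8] t 18.5167
```

```bash
python3 -m crank '0 -.003 .008 .004 0 0 -1;0 -.002 .012 0 0 0 -1;0 0 .012 0 0 0 -1;0 0 .008 0 0 0 -1;0 0 .004 0 0 0 -1;0 0 0 0 0 0 -1;0 0 0 0 0 0 -1'; python3 go.py .4445 .0239 .045 180
```

```text
clock: 19.1
eef_pos: [0.4448, 0.0234, 0.044]
tool_rot: [-0.002, 1.0, 0.0, 0.003]
ft_force: [-0.4, -0.1, 0.1]
grip_width: 0.0857
turn [0.001 0.006 0.005] shift(after turn) [ 0.0003  0.0005 -0.001 ] pos [0.4448 0.0234 0.044 ] q [ 0.05  0.34 -0.46  0.77  0.    0.05] w 0.08566475537850321 F [-0.4 -0.1  0.1] t 19.1
```

```bash
python3 -m crank '0 0 0 0 0 0 1;0 0 0 0 0 0 1;0 0 0 0 0 0 1;0 0 0 0 0 0 1;0 0 0 0 0 0 1;0 0 0 0 0 0 1;0 0 0 0 0 0 1;0 0 0 0 0 0 1;0 0 0 0 0 0 1;0 0 0 0 0 0 1;0 0 0 0 0 0 1;0 0 0 0 0 0 1'; python3 go.py .4445 .0239 .045 180;  python3 -m crank '0 0 -.012 0 0 0 1;0 0 -.02 0 0 0 1;0 0 -.02 0 0 0 1;0 0 -.01 0 0 0 1;-.008 -.01 0 0 0 0 1;-.016 -.018 0 0 0 0 1;-.018 -.022 0 0 0 0 1;-.018 -.022 0 0 0 0 1;-.018 -.022 0 0 0 0 1;-.018 -.022 0 0 0 0 1;-.018 -.02 0 0 0 0 1;-.012 -.012 0 0 0 0 1;-.006 -.006 0 0 0 0 1;0 0 0 0 0 0 1'; python3 go.py .597 -.15 .048 180
```

```text
clock: 20.1
eef_pos: [0.4468, 0.0235, 0.0464]
tool_rot: [-0.003, 1.0, 0.0, 0.005]
ft_force: [-0.4, -0.1, 0.1]
grip_width: 0.0226
turn [0.001 0.01  0.005] shift(after turn) [0.0023 0.0004 0.0014] pos [0.4468 0.0235 0.0464] q [ 0.05  0.33 -0.45  0.77  0.    0.05] w 0.022592357487276265 F [-0.4 -0.1  0.1] t 20.1
clock: 21.27
eef_pos: [0.584, -0.1428, 0.1038]
tool_rot: [-0.003, 1.0, -0.001, 0.002]
ft_force: [-0.3, 0.6, -1.4]
grip_width: 0.0226
turn [-0.002  0.004  0.007] shift(after turn) [-0.013  -0.0072  0.0558] pos [ 0.584  -0.1428  0.1038] q [-0.24  0.53  0.05  1.08 -0.   -0.25] w 0.022610541452791358 F [-0.3  0.6 -1.4] t 21.2667
```

```bash
python3 -m crank '-.005 -.003 0 0 .004 .005 1;-.005 -.002 .006 0 0 0 1;-.001 -.001 .01 0 0 0 1;0 0 .01 0 0 0 1;0 0 .006 0 0 0 1;0 0 0 0 0 0 1;0 0 0 0 0 0 1'; python3 go.py .599 -.15 .049 180; python3 -c "
from h import *
crop('scene','pics/g8.png',320,170,120,120,4)"
```

```text
clock: 21.85
eef_pos: [0.5912, -0.1488, 0.063]
tool_rot: [-0.001, 1.0, 0.0, -0.005]
ft_force: [0.9, 0.8, 0.2]
grip_width: 0.0226
turn [ 0.001 -0.01   0.002] shift(after turn) [-0.0078 -0.0012  0.014 ] pos [ 0.5912 -0.1488  0.063 ] q [-0.25  0.59  0.04  1.03 -0.   -0.25] w 0.02262684153438986 F [0.9 0.8 0.2] t 21.85
```

View pics/g8.png

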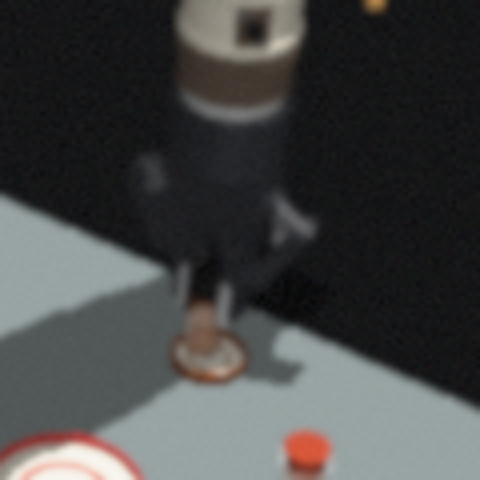

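The brown vial hangs over the brown dish (205,330 against 210,355), slightly toward the near side. Correcting x by 8 mm and lowering.

```bash
python3 -m crank '-.005 -.001 .002 0 -.006 0 1;-.003 0 .004 0 0 0 1;0 0 .004 0 0 0 1;0 0 .003 0 0 0 1'; python3 go.py .599 -.15 .049 180
```

```text
clock: 22.23
eef_pos: [0.6012, -0.1494, 0.0512]
tool_rot: [-0.002, 1.0, 0.0, 0.0]
ft_force: [0.2, -0.9, -0.6]
grip_width: 0.0226
turn [0.    0.001 0.003] shift(after turn) [ 0.0022 -0.0006  0.0022] pos [ 0.6012 -0.1494  0.0512] q [-0.24  0.62  0.05  1.    0.   -0.25] w 0.022623262548665257 F [ 0.2 -0.9 -0.6] t 22.2333
```

```bash
python3 -m crank '.001 0 .002 0 0 0 1;0 0 .002 0 0 0 1;0 0 .002 0 0 0 1'; python3 go.py .599 -.15 .049 180
```

```text
clock: 22.48
eef_pos: [0.601, -0.1494, 0.0494]
tool_rot: [-0.002, 1.0, -0.0, 0.002]
ft_force: [-4.3, 1.2, 11.6]
grip_width: 0.0223
turn [-0.     0.004  0.003] shift(after turn) [ 0.002  -0.0006  0.0004] pos [ 0.601  -0.1494  0.0494] q [-0.24  0.62  0.04  0.99  0.   -0.25] w 0.022295796808267793 F [-4.3  1.2 11.6] t 22.4833
```

```bash
python3 -m crank '0 0 0 0 0 0 0;0 0 0 0 0 0 0;0 0 0 0 0 0 -.5;0 0 0 0 0 0 -.5;0 0 0 0 0 0 -.5;0 0 -.02 0 0 0 -1;0 0 -.03 0 0 0 -1;0 0 -.03 0 0 0 -1;0 0 -.03 0 0 0 -1;0 0 -.02 0 0 0 -1;.01 -.01 0 0 0 0 -1;.016 -.016 0 0 0 0 -1;.02 -.02 0 0 0 0 -1;.02 -.02 0 0 0 0 -1;.02 -.02 0 0 0 0 -1;.02 -.02 0 0 0 0 -1;.014 -.014 0 0 0 0 -1;.008 -.008 0 0 0 0 -1;.004 -.004 0 0 0 0 -1;0 0 0 0 0 0 -1'; python3 go.py .4512 -.2947 .104 180
```

```text
clock: 24.15
eef_pos: [0.4565, -0.2872, 0.1735]
tool_rot: [-0.003, 1.0, 0.002, -0.005]
ft_force: [0.1, -0.1, -0.0]
grip_width: 0.0855
turn [ 0.004 -0.01   0.005] shift(after turn) [ 0.0053 -0.0075  0.0695] pos [ 0.4565 -0.2872  0.1735] q [-0.56  0.37 -0.02  1.2  -0.   -0.57] w 0.08551101184458187 F [ 0.1 -0.1 -0. ] t 24.15
```

```bash
python3 -m crank '.003 -.004 0 .004 -.01 .005 -1;.002 -.003 .006 0 0 0 -1;.001 -.001 .012 0 0 0 -1;0 0 .015 0 0 0 -1;0 0 .01 0 0 0 -1;0 0 .005 0 0 0 -1;0 0 0 0 0 0 -1'; python3 go.py .4512 -.2947 .106 180; python3 -c "
from h import *
crop('scene','pics/g9.png',340,200,140,140,4)"
```

```text
clock: 24.73
eef_pos: [0.4541, -0.293, 0.1216]
tool_rot: [-0.004, 1.0, -0.0, 0.002]
ft_force: [-0.2, 0.5, -0.8]
grip_width: 0.0855
turn [-0.     0.004  0.007] shift(after turn) [ 0.0029 -0.0017  0.0156] pos [ 0.4541 -0.293   0.1216] q [-0.57  0.4  -0.11  1.06  0.   -0.58] w 0.08545013430245113 F [-0.2  0.5 -0.8] t 24.7333
```

View pics/g9.png

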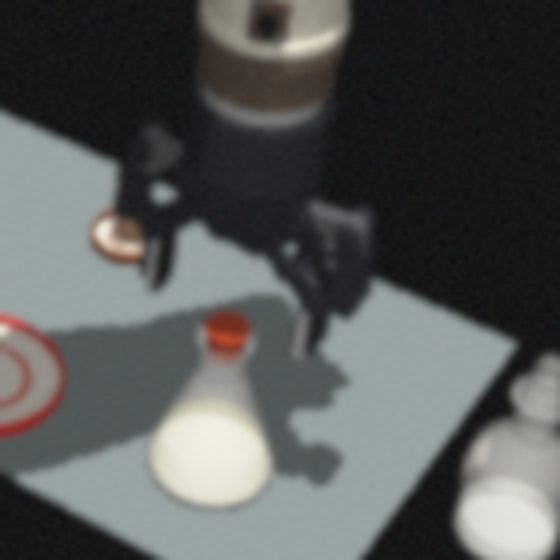

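The open jaws straddle the red stopper (228,333), and the bottle is clear at the right. Going down 15 mm and gripping.

```bash
python3 -m crank '.002 -.001 .006 0 .003 0 -1;.001 0 .006 0 0 0 -1;.001 0 .004 0 0 0 -1;0 0 0 0 0 0 -1;0 0 0 0 0 0 1;0 0 0 0 0 0 1;0 0 0 0 0 0 1;0 0 0 0 0 0 1;0 0 0 0 0 0 1;0 0 0 0 0 0 1;0 0 0 0 0 0 1;0 0 0 0 0 0 1;0 0 0 0 0 0 1;0 0 0 0 0 0 1;0 0 0 0 0 0 1;0 0 0 0 0 0 1'; python3 go.py .4512 -.2947 .106 180
```

```text
clock: 26.12
eef_pos: [0.4523, -0.295, 0.1071]
tool_rot: [-0.004, 1.0, -0.002, 0.003]
ft_force: [-0.4, -1.2, -0.3]
grip_width: 0.0352
turn [-0.004  0.006  0.009] shift(after turn) [0.0011 0.0003 0.0011] pos [ 0.4523 -0.295   0.1071] q [-0.58  0.42 -0.13  1.02 -0.   -0.59] w 0.035184339804993955 F [-0.4 -1.2 -0.3] t 26.1167
```

```bash
python3 -m crank '0 0 0 0 0 0 1;0 0 0 0 0 0 1;0 0 0 0 0 0 1'; python3 -c "
from h import *
crop('scene','pics/g10.png',350,220,100,110,5)"
```

```text
clock: 26.37
eef_pos: [0.4523, -0.295, 0.1071]
tool_rot: [-0.004, 1.0, -0.002, 0.003]
ft_force: [0.1, 0.1, -0.6]
grip_width: 0.0353
```

View pics/g10.png

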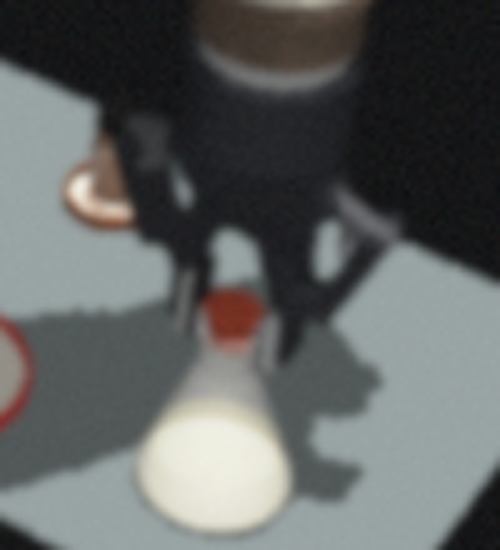

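The fingers stopped at 35 mm, not 27 mm. The tips (z about 0.090) are below the neck, on the cone. Opening, raising about 7 mm and regripping on the stopper.

```bash
python3 -m crank '0 0 0 0 0 0 0;0 0 0 0 0 0 -.3;0 0 0 0 0 0 -.3;0 0 -.003 0 0 0 -.3;0 0 -.003 0 0 0 -.3;0 0 -.002 0 0 0 -.3;0 0 0 0 0 0 -.3;0 0 0 0 0 0 -.3'; python3 go.py .4512 -.2947 .114 180
```

```text
clock: 27.08
eef_pos: [0.4526, -0.2949, 0.1164]
tool_rot: [-0.004, 1.0, -0.002, 0.003]
ft_force: [-0.6, 0.1, 0.1]
grip_width: 0.0552
turn [-0.004  0.006  0.009] shift(after turn) [0.0014 0.0002 0.0024] pos [ 0.4526 -0.2949  0.1164] q [-0.58  0.41 -0.12  1.04  0.   -0.59] w 0.055246333294679435 F [-0.6  0.1  0.1] t 27.0833
```

```bash
python3 -m crank '0 0 .001 0 0 0 1;0 0 .001 0 0 0 1;0 0 0 0 0 0 1;0 0 0 0 0 0 1;0 0 0 0 0 0 1;0 0 0 0 0 0 1;0 0 0 0 0 0 1;0 0 0 0 0 0 1'; python3 go.py .4512 -.2947 .114 180
```

```text
clock: 27.75
eef_pos: [0.4529, -0.2954, 0.1155]
tool_rot: [-0.004, 1.0, -0.002, 0.004]
ft_force: [-1.1, 0.2, 2.2]
grip_width: 0.0316
turn [-0.005  0.008  0.009] shift(after turn) [0.0017 0.0007 0.0015] pos [ 0.4529 -0.2954  0.1155] q [-0.58  0.41 -0.12  1.03  0.   -0.59] w 0.03162465767046238 F [-1.1  0.2  2.2] t 27.75
```

```bash
python3 -m crank '0 0 0 0 0 0 1;0 0 0 0 0 0 1;0 0 -.005 0 0 0 1;0 0 -.01 0 0 0 1;0 0 -.01 0 0 0 1;0 0 -.005 0 0 0 1;0 0 0 0 0 0 1;0 0 0 0 0 0 1'; python3 go.py .429 -.147 .118 180; python3 -c "
from h import *
crop('scene','pics/g11.png',350,220,100,110,5)"
```

```text
clock: 28.42
eef_pos: [0.4519, -0.2946, 0.1472]
tool_rot: [-0.004, 1.0, -0.002, 0.003]
ft_force: [0.1, 0.0, -1.5]
grip_width: 0.0318
turn [-0.003  0.005  0.009] shift(after turn) [0.0229 0.1476 0.0292] pos [ 0.4519 -0.2946  0.1472] q [-0.58  0.38 -0.08  1.11  0.   -0.59] w 0.03179769042278903 F [ 0.1  0.  -1.5] t 28.4167
```

View pics/g11.png

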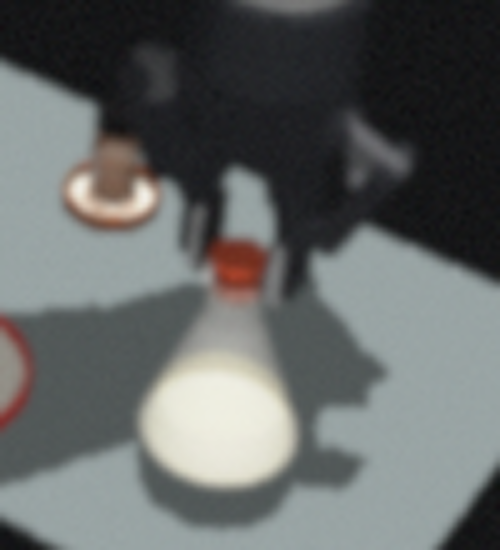

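The flask is lifted and hangs upright from its stopper (shadow clear beneath it), with its weight on the sensor. Moving it slowly to the red dish.

```bash
python3 -m crank '.001 .006 0 0 0 0 1;.002 .012 0 0 0 0 1;.003 .016 0 0 0 0 1;.003 .018 0 0 0 0 1;.003 .018 0 0 0 0 1;.003 .018 0 0 0 0 1;.003 .018 0 0 0 0 1;.002 .014 0 0 0 0 1;.001 .008 0 0 0 0 1;0 .004 0 0 0 0 1;0 0 0 0 0 0 1'; python3 go.py .4302 -.147 .119 180
```

```text
clock: 29.38
eef_pos: [0.4225, -0.1487, 0.1428]
tool_rot: [-0.005, 1.0, 0.001, -0.001]
ft_force: [0.0, -0.4, -2.0]
grip_width: 0.0315
turn [ 0.002 -0.002  0.01 ] shift(after turn) [-0.0077  0.0017  0.0238] pos [ 0.4225 -0.1487  0.1428] q [-0.34  0.22 -0.31  1.04  0.   -0.35] w 0.031525315325102235 F [ 0.  -0.4 -2. ] t 29.3833
```

```bash
python3 -m crank '-.004 .001 0 0 0 0 1;-.003 .001 .003 0 0 0 1;0 0 .006 0 0 0 1;0 0 .006 0 0 0 1;0 0 .002 0 0 0 1'; python3 go.py .4302 -.147 .119 180; python3 -c "
from h import *
crop('scene','pics/g12.png',300,220,100,110,5)"
```

```text
clock: 29.8
eef_pos: [0.4319, -0.1484, 0.1248]
tool_rot: [-0.004, 1.0, 0.0, 0.0]
ft_force: [-1.2, 1.0, -1.4]
grip_width: 0.0314
turn [0.    0.001 0.008] shift(after turn) [0.0017 0.0014 0.0058] pos [ 0.4319 -0.1484  0.1248] q [-0.33  0.25 -0.32  1.    0.   -0.34] w 0.031399853269755945 F [-1.2  1.  -1.4] t 29.8
```

View pics/g12.png

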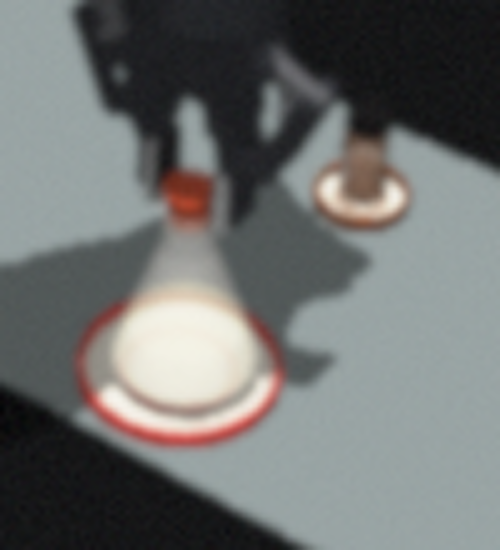

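The flask is over the red dish, centred sideways, and the brown vial stands in its dish. Lowering.

```bash
python3 -m crank '.001 .001 .002 0 0 0 1;0 0 .003 0 0 0 1;0 0 .002 0 0 0 1;0 0 .001 0 0 0 1'; python3 go.py .4302 -.147 .119 180
```

```text
clock: 30.18
eef_pos: [0.4319, -0.1486, 0.1184]
tool_rot: [-0.003, 1.0, -0.0, 0.002]
ft_force: [-1.8, 1.9, 6.7]
grip_width: 0.0313
turn [-0.     0.003  0.006] shift(after turn) [ 0.0017  0.0016 -0.0006] pos [ 0.4319 -0.1486  0.1184] q [-0.33  0.26 -0.33  0.98  0.   -0.34] w 0.031321978344055965 F [-1.8  1.9  6.7] t 30.1833
```

```bash
python3 -m crank '0 0 0 0 0 0 .3;0 0 0 0 0 0 0;0 0 0 0 0 0 -.5;0 0 0 0 0 0 -1;0 0 0 0 0 0 -1;0 0 -.015 0 0 0 -1;0 0 -.025 0 0 0 -1;0 0 -.03 0 0 0 -1;0 0 -.03 0 0 0 -1;0 0 -.02 0 0 0 -1;.01 -.015 0 0 0 0 -1;.015 -.03 0 0 0 0 -1;.015 -.03 0 0 0 0 -1;.015 -.03 0 0 0 0 -1;.015 -.03 0 0 0 0 -1;.015 -.03 0 0 0 0 -1;.015 -.03 0 0 0 0 -1;.015 -.03 0 0 0 0 -1;.015 -.025 0 0 0 0 -1;0 0 0 0 0 0 -1'; python3 go.py .2 -.45 .25 180;  python3 -m crank '.025 -.01 0 0 0 0 -1;.025 -.01 0 0 0 0 -1;.025 -.01 0 0 0 0 -1;.02 -.01 0 0 0 0 -1;.01 -.005 0 0 0 0 -1;0 0 0 0 0 0 -1;0 0 0 0 0 0 -1'; python3 meas.py; python3 -c "
from h import *
crop('top','pics/f1.png',160,180,340,125,2.3)"
```

```text
clock: 31.85
eef_pos: [0.2999, -0.4109, 0.2439]
tool_rot: [-0.007, 1.0, -0.002, 0.003]
ft_force: [-0.4, -0.2, -0.4]
grip_width: 0.0854
turn [-0.005  0.006  0.015] shift(after turn) [ 0.0999 -0.0391 -0.0061] pos [ 0.2999 -0.4109  0.2439] q [-0.94  0.25  0.01  1.32  0.   -0.96] w 0.08539189822457838 F [-0.4 -0.2 -0.4] t 31.85
clock: 32.43
eef_pos: [0.192, -0.4591, 0.241]
tool_rot: [-0.006, 1.0, -0.0, 0.003]
ft_force: [1.1, 0.8, 1.1]
grip_width: 0.0852
bluecap none
browncap none
stopper none
box none
bluedish [252.2 215.2] [0.5905 0.1792 0.011 ] 145
browndish [367.4 212.4] [ 0.5971 -0.1501  0.011 ] 68
reddish [367.2 271.3] [ 0.4288 -0.1473  0.011 ] 153
tray [246.7 249.1] [0.4935 0.1943 0.011 ] dims 0.0168 0.0715 long dir deg -94.8
```

View pics/f1.png

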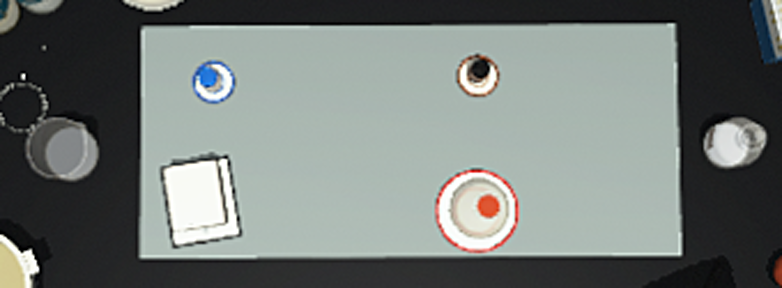

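All four are in their homes, and the beaker and bottle look where they were. Checking the offsets numerically at cap and top heights.

Run:
```python
from h import *
im=viewer.camera("top"); h=cv2.cvtColor(im,cv2.COLOR_RGB2HSV).astype(int);H,S,V=h[...,0],h[...,1],h[...,2]
def c(m,x0,y0,x1,y1,z):
    p=np.argwhere(m[y0:y1,x0:x1])[:,::-1].mean(0)+[x0,y0]; return at("top",p,z)[0,:2]
D={'blue':(.5905,.1792),'brown':(.5971,-.1501),'red':(.4288,-.1473)}
M={'blue':c((H>95)&(H<130)&(S>190),243,207,258,219,.065),'brown':c(V<60,362,205,375,215,.065),'red':c(((H<15)|(H>170))&(S>130),365,260,380,277,.119)}
for k in M: print(k,M[k].round(4),(M[k]-D[k]).round(4)*1000)
print("flask base",at("top",(np.array([479.5,207.5])+.5)/2.3-.5+[160,180],.012)[0].round(4))
crop('top','pics/f2.png',222,240,50,55,11)
```

```text
blue [0.5898 0.1811] [-0.7  1.9]
brown [ 0.5977 -0.1477] [0.6 2.4]
red [ 0.4308 -0.1492] [ 2.  -1.9]
flask base [ 0.4327 -0.1501  0.012 ]
```

Run:
```python
from h import *
p=at("top",(np.array([[163,167],[218,159],[228,225],[174,234.]])+.5)/2.3-.5+[160,180],.080)[:,:2]
print(p.round(3).tolist(),p.mean(0)-[.4418,.1935])
# predicted vertical edge check: rows of gray profile across the tray
g=cv2.cvtColor(viewer.camera("top"),cv2.COLOR_RGB2GRAY)
print(g[262,226:268]);print(g[242:292,244])
```

```text
[[0.48, 0.231], [0.489, 0.166], [0.411, 0.153], [0.4, 0.217]] [ 0.00300806 -0.00183519]
[182 182 183 189 153  79 186 254 253 250 249 249 249 249 249 249 249 249
 249 249 249 249 249 249 249 249 249 252 255 215  52 223 255 255 234  30
 140 190 184 182 182 182]
[179 180 179 179 183 190 126  89  51 250 255 250 249 249 249 249 249 249
 249 249 249 249 249 249 249 249 249 249 249 249 249 249 249 249 250 252
 252 189 246 252 251 255 255 126 137 186 188 186 187 210]
```

Box offset is about 3.5 mm, and its long side is about 9° against the tray's 8.5°. The rest are within 3–5 mm. Handing in.

```bash
python3 -c "
from workcell import order,readout;o=readout.get_obs();print(o['clock'],o['ft_force'],o['joint_vel'].round(3));print(order.job_done())"
```

```text
32.6833 [-0.14703235  0.60425757  0.63630559] [-0.004 -0.001  0.    -0.     0.001 -0.001]
the job is handed in; nothing more can be done
None
```

All four containers are in their homes, and I handed the job in at about 33 s with the arm clear of everything. The hand-in gives no verdict, so the results below are my own checks.

| Container | Home | Offset from dish centre (limit 13 mm) |
|---|---|---|
| Blue-capped vial | blue dish | about 2 mm |
| Brown vial | brown dish | about 2.5 mm |
| Flask | red dish | about 3 mm by its stopper, 5 mm by its base |
| White box | tray | about 3.5 mm |

- **Box angle:** its long side is within about 1° of the tray's.
- **Height:** the two vials and the flask touched down within about 1 mm of the height I expected. The box touched about 2.5 mm lower than expected, so it may have slipped slightly in the grip; the final top view shows it inside the rim.
- **Beaker and bottle:** they look unmoved in the last picture. I did not measure them.
- **Flask grip:** the first grip closed at 35 mm because the fingertips were on the cone. I released it and regripped higher, which read 31.6 mm rather than the stated 27 mm, but it held without slipping.
- **Failed checks:** the final colour script found no containers because it searched their old places, so I measured them separately. One last close-up of the box went over the 16-picture limit, so its position comes from the previous picture.

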